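Index the revolving end stop and seat a hive side bar in the drill jig

TASK

On the drill jig, turn the revolving end stop the shorter way round until its red-capped stop screw has clicked in facing the wooden side bar lying in the guide. Then slide that bar along the guide until its end meets the red cap, press it home there for a moment with a push of between half a kilo and a kilo and a half on the cap, never more, and leave it seated touching the cap. Leave the other things on the bench as they are.

Things in the scene. Friction and masses are not known exactly. Their poses are not given: they have to be found in the camera images.
- jig: Drill jig fixed to the bench: aluminium base plate 130 x 500 x 12 mm. Origin: centre of its underside, on the bench top; z up, y along the guide towards the revolving stop, x away from the robot at yaw 0. Axis of the revolving stop: vertical, at x = 0, y = +170 mm.
- guide (a point): Point on the guide floor at the jig's x = y = 0, 31 mm above the bench. Floor: rail 55 mm wide, jig y -160 to +85 mm. Fence on the +x side: inner face x = +18.5 mm, 53 mm tall, y -90 to +85. Keeper on the -x side: face x = -19.5, 38 mm tall, y -85 to +80. A black sprung shoe here at x = -16.5 presses the bar to the fence: the bar slides with a drag of 2 to 6 N and stays put.
- bush (a point): Top of the drill-bush arm that bridges the guide at jig y = 45 to 75 mm, 10 mm clear above the bar; this point is 65 mm above the bench.
- turret (a joint): Angle (rad) of the revolving stop about its vertical axis, growing anticlockwise from above; endless both ways. 0, and equally 6.283 or any whole turn, is the red screw pointing along the jig's -y at the bar. Five click stations 1.257 rad apart; a spring ball pulls it to the nearest with up to 0.2 N m, even if let go 0.3 rad off. It starts clicked into one of the other four.
- turret_grip (a point): Grip point on the axis of the revolving stop, 72 mm above the bench, in the middle of its black wing grip: an upright bar 58 mm long, 14 mm thick, 54 to 88 mm above the bench. The frame turns with the stop: x along the wing's length, y across its thickness, z up; parallel to the jig's frame when the red screw faces the bar.
- hub (a point): Centre of the top of the steel hub (60 mm across, 46 mm above the bench) under the wing grip. Five radial stop screws stand out of it, axes 36 mm above the bench, ends 58 to 74 mm from the axis, with caps 16 mm across in red, yellow, blue, green and white (anticlockwise from above).
- red_dot (a point): Red dot on top of the hub, 24 mm from the axis, over the red stop screw.
- red_stop: The red-capped stop screw, carried by the revolving stop. Origin: where it enters the hub at its brass locknut, 30 mm from the axis, 36 mm above the bench; its -y axis points outwards. The flat end of its cap (16 mm across) stands 28 to 44 mm further out: set by hand, different every time and not measured, so feel for it. It is rigid; more than 15 N on it spoils the setting.
- side_bar: The wooden side bar to be drilled: 35 mm wide (x), 232 mm long (y), 10 mm thick, about 45 g. Origin: centre of its underside; z up. It lies flat in the guide, parallel to the jig and against the fence, drawn back 35 to 100 mm from where the red cap will stand.
- bar_front (a point): Centre of the front end face of the side bar, the end that goes against the red cap (half way up its 10 mm thickness).
- bar_rear (a point): Centre of the rear end face of the side bar, 5 mm above its underside. The rear end stands clear of fence and keeper at all times and can be pushed from behind.
- spare_bar: Bystander: another side bar, same size, lying on the bench beyond the jig. Origin: centre of its underside.
- spanner: Bystander: steel spanner 130 mm long lying on the bench on the robot's side of the jig. Origin: its middle.
- pliers_red: Bystander: red-handled pliers, 190 mm long, lying to the left.
- pliers_black: Bystander: black-handled pliers, 190 mm long, lying to the left.
- hammer: Bystander: hammer, 280 mm long, lying to the right.
- glue: Bystander: yellow glue bottle, 60 mm across, 170 mm tall, standing beyond the jig.
- drill: Bystander: cordless drill standing on its battery, 220 mm tall, to the right.
- eyelet_tray: Bystander: blue tray of brass eyelets, 90 x 130 x 30 mm, beyond the jig.
Things that resemble listed ones, but are neither listed nor needed, are in the scene too. What is shaped like the side_bar but pink is not meant.

How it is judged (in metres and radians):
On the way, in this order (a step that is already met when the one before it is completed fails the run):
1. the revolving stop rests in the station where the red stop faces the bar (within 0.07 rad) (angle between the x axis of turret_grip and the x axis of jig, either way round below 0.07 rad and y of red_dot in the frame of jig below 0.15 m and velocity of joint turret between -0.05 and 0.05 rad/s), for 0.2 s.
2. the side bar is pressed on the red stop with half a kilo or more (over 4.9 N) for 0.2 s (contact force between side_bar and red_stop above 4.9 N and angle between the x axis of turret_grip and the x axis of jig, either way round below 0.07 rad), for 0.2 s.
At the end, for the whole second after the job is handed in: the revolving stop rests with the red stop facing the bar (within 0.07 rad); the side bar lies flat in the guide (parallel within 0.03 rad, within 2 mm of its floor), at rest, its front end still touching the red cap (over 0.2 N: the sprung shoe keeps it there after a proper push) (angle between the x axis of turret_grip and the x axis of jig, either way round below 0.07 rad and y of red_dot in the frame of jig below 0.15 m and y of bar_front in the frame of red_stop between -0.046 and -0.026 m and z of side_bar in the frame of jig between 0.029 and 0.033 m and angle between the y axis of side_bar and the y axis of jig, either way round below 0.03 rad and linear speed of side_bar below 0.01 m/s and contact force between side_bar and red_stop above 0.2 N).
It fails at once if the revolving stop is turned the longer way round (half a turn from its start without arriving) (distance of red_dot from where it was at the start of the episode above 0.04764 m and (x of red_dot in the frame of jig above 0.01014 m or x of red_dot in the frame of jig below -0.01014 m or y of red_dot in the frame of jig above 0.17 m)).
It fails at once if the bar is pushed on the red stop with more than a kilo and a half (15 N) (contact force between side_bar and red_stop above 15 N).
It fails at once if a bystander is moved more than 20 mm (distance of any of spare_bar, spanner, pliers_red, pliers_black, hammer, glue, drill, eyelet_tray from where it was at the start of the episode above 0.02 m).
It also fails if it takes over 67 s, if anything falls off the work surface, if the arm or the gripper's body presses on something with over 40 N, if the wrist force passes 120 N, or if a joint passes its speed limit or range.

ROBOT

A 7-joint arm with a two-finger parallel gripper is mounted at the origin on the work surface. World frame = base frame: x ahead of the robot, y to its left, z up, the work surface at z = 0. Lengths are in mm, angles in degrees, forces in N, time in s.
With the tool pointing down it reaches from about 425 to 1025 mm from the base axis. Payload 9.4 kg.
Tool frame: the origin (TCP) lies midway between the tips of the shut fingers; the grasp point (between the pads) lies 19 mm behind it (grip_depth is the distance from the TCP to the grasp point, in mm); y points along the fingers, z is the direction in which the jaws open and shut, and the axes are right-handed (so a half turn about y gives the same grasp; the last joint's range is limited). The gripper opens to 93 mm and grips with 3 to 60 N. Pads are 15 mm wide; open, the fingers measure 128 mm over their backs; the gripper's body (75 mm by 188 mm) begins 65 mm behind the grasp point.
Start: joints at [64.475, 34.337, -0.143, 91.639, 0.103, 54.024, -4.572], TCP at [261.35, -676.255, 218.618] pointing down, gripper open.
Joint ranges: [-147.43, 147.43], [-19.82, 112.94], [-74.19, 73.91], [6.32, 146.72], [-59.91, 239.91], [6.04, 106.73], [-150.56, 150.56]. Speed limits (degrees/s): [127.2, 127.2, 172.46, 172.46, 180, 180, 180].

INTERFACE

Orientations are given as a 3x3 rotation matrix whose columns are the frame's x, y, z axes.
In Python, from cell import get_state, grab_frame, close_job, grip_depth gives the robot as it stands.
- The arm moves only by the tool jog_arm, never from a script. Its argument "motion" is a list of rows, each a list of 2 entries, a list of its own where there are three numbers: the shift along the tool's x, y, z in m, then the turn, a rotation vector about the tool's x, y, z in degrees. In form: [[[dx, dy, dz], [ax, ay, az]], ...]. A call has 1 to 10 rows; each row shifts and turns the pose as measured when the row begins, along the tool's axes as they then stand; what a row does not reach is not made up. A row lasts 1/10 s, in which the tool goes at most 50 mm and 8.59 degrees, less where a joint would pass 70% of its speed; a pose out of reach is approached as far as the arm can. A call is refused whole if a number of a shift passes 0.05 or a number of a turn 8.59, either way. A call with a gripper value outside its range is refused whole. "jaw" is the opening in per cent of the stroke, from 0 (shut) to 100 (fully open), set as the call begins (left out, the last holds). The fingers move at their own pace and stop on an object; the grip force is fixed at half the most. Time passes only in rows, so rows that do not move let the fingers close. It gives the time, the measured TCP pose, the force and the opening at its end, in the units of the state.
- get_state(): the state, without advancing time (a new reading comes with each control period).
- grab_frame(name): name is "scene" or "top"; returns a dict with "img" (420x560x3 uint8, blue, green, red), "intrinsics" (3x3 intrinsics, pixels), "world_to_cam" (4x4, takes a point from world to camera coordinates). Camera axes: x right, y down, z forward; pixel columns grow to the right and rows downward; lengths in mm; the calibration is good to about 2 mm. A picture is of the moment at which its call begins. There is no depth.
- close_job(): hands the job in, once; it reports no verdict.
The state is a dict: "t": time; "q": joint angles; "joint_velocities": joint speeds; "effort": joint torques, N m; "tcp_pos": TCP position; "eef_rot": TCP orientation; "contact_force": force on the tool from outside, world axes, zero at the start; "ft_torque": the same for the moment, N m; "gripper_width": finger opening in mm.
Only numpy, scipy, OpenCV 4.12 (cv2) and the standard library are available. Lean on these libraries where they do the work, as an engineer would, in place of code of your own. Each camera call takes 0.05 s, during which the arm holds its last target. There are 200 camera calls.

## Working session

There is one attempt and no reset: what is moved stays moved. The work goes in short steps, Python scripts to look and compute and a tool call to move; the robot and the scene stay as the last step left them, time stands still between calls to the robot, and variables do not carry over. Pictures are saved under pics/ and viewed, about 8 in all and at most 12, crops included, and the job is handed in when it is done.

Besides the shell and the picture viewer there is one more tool, called after "Emit:" by a JSON object that holds its "fn" and its "kwargs". jog_arm: Moves the arm, as the interface text tells. Its arguments: {"type":"object","properties":{"motion":{"type":"array","items":{"type":"array"}},"jaw":{"type":"number"}},"required":["motion"]}

```bash
mkdir -p pics; ls; python3 - <<'E'
from cell import *
import cv2
s=get_state();print(s, grip_depth)
for n in("scene","top"):
    f=grab_frame(n);cv2.imwrite(f"pics/{n}0.png",f["img"]);print(n,f["intrinsics"],f["world_to_cam"])
a=cv2.imread("pics/scene0.png");b=cv2.imread("pics/top0.png")
E
```

```text
pics
{'t': 0.0, 'q': array([64.47302779, 34.38496174, -0.14373501, 91.68143026,  0.10300772,
       54.02378906, -4.57271697]), 'joint_velocities': array([-0.03250487,  0.00153205, -0.0431137 , -0.00876421,  0.09371723,
        0.02494075, -0.06176234]), 'effort': array([ 1.18161566e-03, -7.65065932e+01,  1.49766829e+00, -2.52349412e+01,
       -5.24010253e-02,  1.69116369e-02,  1.42197364e-04]), 'tcp_pos': array([ 261.16336183, -675.79497238,  217.75175236]), 'eef_rot': array([[-9.32742735e-01, -7.14637287e-04,  3.60541924e-01],
       [-3.60542596e-01,  1.40037496e-03, -9.32741698e-01],
       [ 1.61678115e-04, -9.99998764e-01, -1.56384675e-03]]), 'contact_force': array([-0.35253979, -0.28336841,  0.70354869]), 'ft_torque': array([ 0.00775034, -0.00776449, -0.04828745]), 'gripper_width': 93.2768281033043} 18.8
scene [[409.7734931    0.         279.01463626]
 [  0.         409.7734931  204.57583373]
 [  0.           0.           1.        ]] [[ 9.61623815e-02  9.95171989e-01  1.96343932e-02 -6.44534956e+01]
 [ 7.03565620e-01 -5.40048363e-02 -7.08575258e-01 -3.25923356e+02]
 [-7.04093897e-01  8.19523683e-02 -7.05362030e-01  1.73294446e+03]
 [ 0.00000000e+00  0.00000000e+00  0.00000000e+00  1.00000000e+00]]
top [[470.43657507   0.         281.37626143]
 [  0.         470.43657507 219.13642617]
 [  0.           0.           1.        ]] [[-7.46354468e-04 -9.99882450e-01  1.53143178e-02 -1.52158343e+01]
 [-9.84746843e-01 -1.92968082e-03 -1.73982559e-01  5.17716567e+02]
 [ 1.73991659e-01 -1.52105787e-02 -9.84629646e-01  1.21651587e+03]
 [ 0.00000000e+00  0.00000000e+00  0.00000000e+00  1.00000000e+00]]
```

View pics/top0.png

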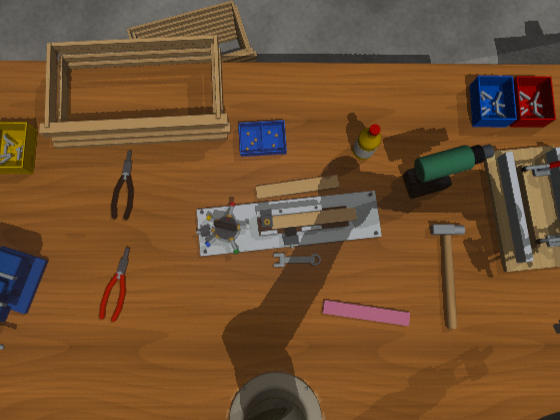

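View pics/scene0.png

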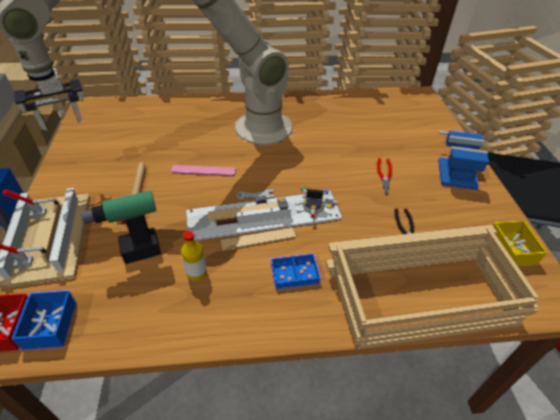

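The top view shows the jig at about (197-380, 192-255), with the stop at the left, near (225,227). I'll enlarge that area.

```bash
python3 - <<'E'
import cv2,numpy as np
a=cv2.imread("pics/top0.png")[180:265,190:390];b=cv2.imread("pics/scene0.png")[180:250,180:350]
a=cv2.resize(a,None,fx=4,fy=4,interpolation=2);b=cv2.resize(b,(800,int(70*800/170)),interpolation=2)
b=b[:255]
a=np.clip(a*1.4,0,255).astype('uint8')
cv2.imwrite("pics/c1.png",np.vstack([a,b]))
E
```

```text
(no output)
```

View pics/c1.png

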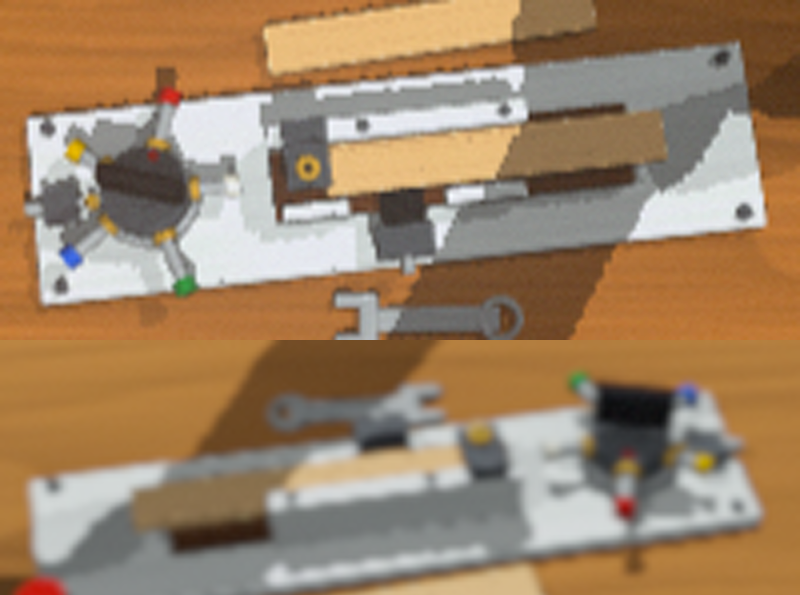

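The white cap faces the bar and red is the next station anticlockwise, so the stop has to turn clockwise by 72°. Next I'll work out the jig pose.

```bash
cat > h.py <<'E'
import numpy as np,cv2
from cell import *
from scipy.optimize import least_squares
from scipy.spatial.transform import Rotation as R
K=np.array([[470.43657507,0,281.37626143],[0,470.43657507,219.13642617],[0,0,1]])
T=np.array([[-7.46354468e-04,-9.99882450e-01,1.53143178e-02,-1.52158343e+01],[-9.84746843e-01,-1.92968082e-03,-1.73982559e-01,5.17716567e+02],[1.73991659e-01,-1.52105787e-02,-9.84629646e-01,1.21651587e+03]])
def proj(P):
    c=np.atleast_2d(P)@T[:,:3].T+T[:,3]; p=c@K.T; return p[:,:2]/p[:,2:]
def unproj(uv,z):
    d=T[:,:3].T@np.linalg.inv(K)@[*uv,1]; o=-T[:,:3].T@T[:,3]; return o+d*(z-o[2])/d[2]
E
python3 - <<'E'
from h import *
px=np.array([[28,118],[738,43],[766,225],[43,303]])/4+[190,180]
# corners in jig: +x+y, +x-y, -x-y, -x+y
J=np.array([[65,250],[65,-250],[-65,-250],[-65,250]])
def tow(p,j):
    c,s=np.cos(p[2]),np.sin(p[2]);return np.array([p[0],p[1]])+np.atleast_2d(j)@np.array([[c,s],[-s,c]])
f=lambda p:(proj(np.c_[tow(p,J),[12]*4])-px).ravel()
r=least_squares(f,[600,0,0]);p=r.x;print(p,np.degrees(p[2]),r.fun.round(2))
print("axis",tow(p,[0,170]))
def tj(q):
    c,s=np.cos(p[2]),np.sin(p[2]);return (np.array(q)[:2]-p[:2])@np.array([[c,-s],[s,c]])
U=lambda c:np.array(c)/4+[190,180]
for n,c,z in[("bar rear far",(662,111),41),("bar rear near",(667,161),41),("red dot",(153,156),46),("wingA",(97,172),88),("wingB",(187,195),88),("bush",(308,168),65),("redcap",(170,97),44),("white",(233,185),36)]:
    w=unproj(U(c),z);print(n,w.round(1),tj(w).round(1))
E
```

```text
[ 5.13527377e+02 -3.64467320e+01  1.09762437e-01] 6.288924402598541 [-0.7  -0.21  0.77 -0.29  0.6   0.06 -0.64  0.33]
axis [[494.90520776 132.53023334]]
bar rear far [ 550.3 -215.9   41. ] [  16.8 -182.4]
bar rear near [ 515.9 -218.4   41. ] [ -17.6 -181.1]
red dot [517.7 127.3  46. ] [ 22.1 162.3]
wingA [499.7 159.1  88. ] [  7.7 195.8]
wingB [484.8 100.8  88. ] [-13.5 139.6]
bush [506.5  23.3  65. ] [-0.4 60.2]
redcap [558.5 116.9  44. ] [ 61.5 147.5]
white [499.8  74.2  36. ] [ -1.6 111.5]
```

Emit:
{"fn": "jog_arm", "kwargs": {"motion": [[[-0.033,0,-0.033],[0,0,0]],[[-0.033,0,-0.033],[0,0,0]],[[-0.033,0,-0.033],[0,0,0]],[[-0.033,0,-0.033],[0,0,0]],[[-0.033,0,-0.033],[0,0,0]],[[-0.033,0,-0.033],[0,0,0]],[[-0.033,0,-0.033],[0,0,0]],[[-0.033,0,-0.033],[0,0,0]],[[-0.033,0,-0.033],[0,0,0]],[[-0.033,0,-0.033],[0,0,0]]], "jaw": 55}}

```text
t: 1.1
tcp_pos: [451.5, -239.9, 213.6]
eef_rot: [[-0.937, -0.005, 0.349], [-0.349, 0.002, -0.937], [0.004, -1.0, -0.004]]
contact_force: [1.4, -0.6, 0.3]
gripper_width: 51.1
```

Emit:
{"fn": "jog_arm", "kwargs": {"motion": [[[-0.018,0,-0.035],[0,0,0]],[[-0.018,0,-0.035],[0,0,0]],[[-0.018,0,-0.035],[0,0,0]],[[-0.018,0,-0.035],[0,0,0]],[[-0.018,0,-0.035],[0,0,0]],[[-0.018,0,-0.035],[0,0,0]],[[-0.018,0,-0.035],[0,0,0]],[[-0.018,0,-0.035],[0,0,0]],[[-0.018,0,-0.035],[0,0,0]],[[-0.008,0,-0.02],[0,0,0]]]}}

```text
t: 2.1
tcp_pos: [494.1, 153.2, 213.2]
eef_rot: [[-0.935, -0.006, 0.354], [-0.354, 0.003, -0.935], [0.004, -1.0, -0.005]]
contact_force: [0.2, -0.5, -0.2]
gripper_width: 51.1
```

Emit:
{"fn": "jog_arm", "kwargs": {"motion": [[[0,0,0],[0,-8.4,0]],[[0,0,0],[0,-8.4,0]],[[0,0,0],[0,-8.4,0]],[[0,0,0],[0,-8.4,0]],[[0,0,0],[0,-8.4,0]],[[0,0,0],[0,-8.4,0]],[[0,0,0],[0,-8.0,0]],[[0,0,0],[0,0,0]]]}}

```text
t: 2.9
tcp_pos: [492.0, 159.2, 211.2]
eef_rot: [[-0.157, -0.009, 0.987], [-0.988, 0.003, -0.157], [-0.002, -1.0, -0.01]]
contact_force: [-0.7, -1.0, -0.3]
gripper_width: 51.2
```

Emit:
{"fn": "jog_arm", "kwargs": {"motion": [[[0.013,0.03,0.003],[0.3,1.4,0]],[[0.013,0.03,0.003],[0.3,1.3,0]],[[0,0.02,0],[0,0,0]],[[0,0.02,0],[0,0,0]],[[0,0,0],[0,0,0]]]}}

```text
t: 3.4
tcp_pos: [494.3, 131.6, 108.6]
eef_rot: [[-0.228, 0.004, 0.974], [-0.974, 0.002, -0.228], [-0.003, -1.0, 0.003]]
contact_force: [-0.1, 0.4, 0.3]
gripper_width: 51.4
```

```bash
python3 - <<'E'
from h import *
s=get_state();print(s["tcp_pos"],s["eef_rot"].round(4),s["q"])
a=cv2.resize(grab_frame("top")["img"][180:270,185:295],None,fx=5,fy=5,interpolation=2)
b=cv2.resize(grab_frame("scene")["img"][130:240,270:380],None,fx=5,fy=5,interpolation=2)[:,:250+0+300]
a=np.clip(a*1.4,0,255).astype('uint8')
cv2.imwrite("pics/c2.png",np.hstack([a[:450,:],b[50:500,:250]]))
E
```

```text
[494.27035829 131.58561726 108.6405617 ] [[-0.2285  0.0037  0.9735]
 [-0.9735  0.0017 -0.2285]
 [-0.0025 -1.      0.0032]] [ -9.28386338  30.08733581 -16.77563977 124.46738119  18.27353285
  27.47278829 -53.40598122]
```

View pics/c2.png

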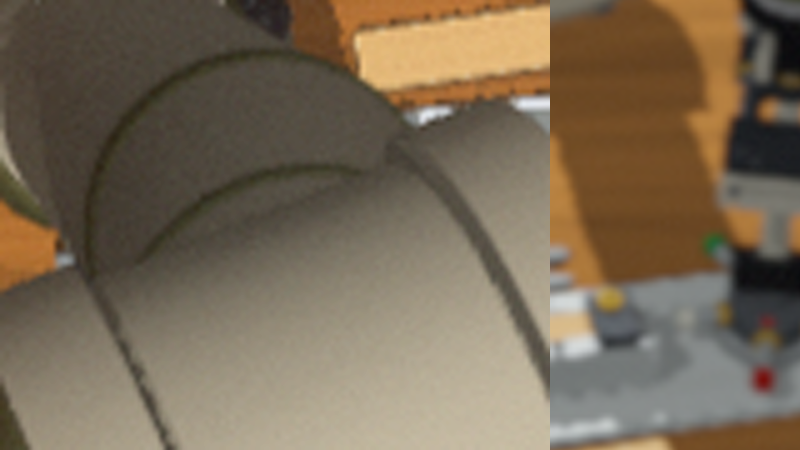

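The top view is blocked by the arm. In the scene crop the finger sits right above the wing grip, so I'll descend and watch the force.

Emit:
{"fn": "jog_arm", "kwargs": {"motion": [[[0,0.015,0],[0,0,0]],[[0,0.015,0],[0,0,0]],[[0,0.012,0],[0,0,0]],[[0,0.008,0],[0,0,0]],[[0,0,0],[0,0,0]]]}}

```text
t: 4.0
tcp_pos: [499.5, 134.1, 64.2]
eef_rot: [[-0.232, 0.015, 0.973], [-0.973, 0.005, -0.232], [-0.009, -1.0, 0.014]]
contact_force: [0.3, -0.5, -0.1]
gripper_width: 50.7
```

Emit:
{"fn": "jog_arm", "kwargs": {"motion": [[[0.003,0.004,-0.004],[-0.8,0.8,0]],[[0,0.004,0],[0,0,0]],[[0,0,0],[0,0,0]]]}}

```text
t: 4.3
tcp_pos: [495.2, 132.3, 56.7]
eef_rot: [[-0.248, 0.002, 0.969], [-0.969, 0.009, -0.248], [-0.01, -1.0, -0.0]]
contact_force: [-0.0, 0.4, -0.5]
gripper_width: 51.3
```

```bash
python3 - <<'E'
from h import *
s=get_state();print(s["tcp_pos"],s["eef_rot"].round(4),s["q"])
b=cv2.resize(grab_frame("scene")["img"][160:240,290:370],None,fx=6,fy=6,interpolation=2)
cv2.imwrite("pics/c3.png",np.clip(b*1.5,0,255).astype('uint8'))
E
```

```text
[495.21242283 132.26961394  56.68799749] [[-2.477e-01  2.100e-03  9.688e-01]
 [-9.688e-01  9.400e-03 -2.477e-01]
 [-9.600e-03 -1.000e+00 -3.000e-04]] [-11.77410374  35.06446398 -13.1952887  126.2946755   20.85891651
  20.2673505  -56.60937197]
```

View pics/c3.png

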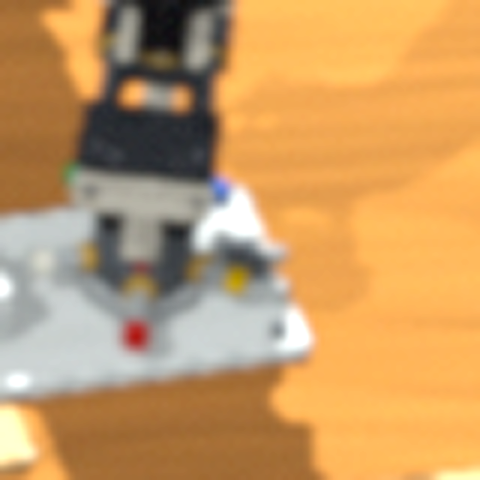

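The finger straddles the wing, centred on it. I'll trim the angle and close the jaws.

Emit:
{"fn": "jog_arm", "kwargs": {"motion": [[[0,0,0],[0,-2.5,0]],[[0,0,0],[0,0,0]]]}}

```text
t: 4.55
tcp_pos: [495.4, 132.1, 57.1]
eef_rot: [[-0.201, 0.003, 0.979], [-0.979, 0.009, -0.202], [-0.01, -1.0, 0.001]]
contact_force: [0.2, 0.1, 0.2]
gripper_width: 51.5
```

Emit:
{"fn": "jog_arm", "kwargs": {"motion": [[[0,0,0],[0,0,0]],[[0,0,0],[0,0,0]],[[0,0,0],[0,0,0]],[[0,0,0],[0,0,0]],[[0,0,0],[0,0,0]]], "jaw": 0}}

```text
t: 5.05
tcp_pos: [495.7, 132.2, 57.5]
eef_rot: [[-0.202, 0.003, 0.979], [-0.979, 0.01, -0.202], [-0.01, -1.0, 0.001]]
contact_force: [5.0, -1.3, -0.6]
gripper_width: 15.8
```

Emit:
{"fn": "jog_arm", "kwargs": {"motion": [[[0,0,0],[0,0,0]],[[0,0,0],[0,5,0]],[[0,0,0],[0,5,0]],[[0,0,0],[0,5,0]],[[0,0,0],[0,5,0]],[[0,0,0],[0,5,0]]]}}

```text
t: 5.65
tcp_pos: [496.3, 132.2, 57.6]
eef_rot: [[-0.607, 0.004, 0.795], [-0.795, 0.01, -0.607], [-0.01, -1.0, -0.003]]
contact_force: [0.1, -0.1, -1.2]
gripper_width: 13.7
```

Emit:
{"fn": "jog_arm", "kwargs": {"motion": [[[0,0,0],[0,5,0]],[[0,0,0],[0,5,0]],[[0,0,0],[0,5,0]],[[0,0,0],[0,5,0]],[[0,0,0],[0,5,0]],[[0,0,0],[0,5,0]],[[0,0,0],[0,5,0]],[[0,0,0],[0,5,0]],[[0,0,0],[0,4,0]],[[0,0,0],[0,0,0]]]}}

```text
t: 6.65
tcp_pos: [496.0, 132.7, 57.5]
eef_rot: [[-0.993, 0.005, 0.12], [-0.12, 0.009, -0.993], [-0.006, -1.0, -0.009]]
contact_force: [0.5, -0.7, 0.3]
gripper_width: 14.0
```

Emit:
{"fn": "jog_arm", "kwargs": {"motion": [[[0,0,0],[0,0,0]],[[0,0,0],[0,0,0]],[[0,0,0],[0,0,0]],[[0,0,0],[0,0,0]]], "jaw": 50}}

```text
t: 7.05
tcp_pos: [495.3, 133.1, 57.5]
eef_rot: [[-0.992, 0.004, 0.126], [-0.126, 0.01, -0.992], [-0.005, -1.0, -0.009]]
contact_force: [-0.4, 0.1, -0.1]
gripper_width: 41.3
```

Emit:
{"fn": "jog_arm", "kwargs": {"motion": [[[0,-0.02,0],[0,0,0]],[[0,-0.03,0],[0,0,0]],[[0,-0.03,0],[0,0,0]],[[0,-0.03,0],[0,0,0]],[[0,-0.03,0],[0,0,0]],[[0,0,0],[0,0,0]]]}}

```text
t: 7.65
tcp_pos: [493.8, 131.1, 201.6]
eef_rot: [[-0.992, 0.0, 0.128], [-0.128, 0.009, -0.992], [-0.001, -1.0, -0.009]]
contact_force: [0.1, -0.1, -0.2]
gripper_width: 46.7
```

```bash
python3 - <<'E'
from h import *
for c,z in[((413,168),190),((416,178),170),((405,192),0),((404,180),50),((450,187),20),((495,155),190),((372,150),20)]: print(c,z,unproj(c,z).round(0))
s=get_state();print(s["q"])
a=cv2.resize(grab_frame("top")["img"][180:270,185:385],None,fx=4,fy=4,interpolation=2)
cv2.imwrite("pics/c4.png",np.clip(a*1.4,0,255).astype('uint8'))
E
```

```text
(413, 168) 190 [ 619. -332.  190.]
(416, 178) 170 [ 599. -345.  170.]
(405, 192) 0 [ 604. -364.    0.]
(404, 180) 50 [ 626. -349.   50.]
(450, 187) 20 [ 614. -485.   20.]
(495, 155) 190 [ 653. -536.  190.]
(372, 150) 20 [ 721. -271.   20.]
[-25.42455794  21.08284119   6.00883649 120.81952336  -4.26219088
  38.11007719 -99.11365152]
```

View pics/c4.png

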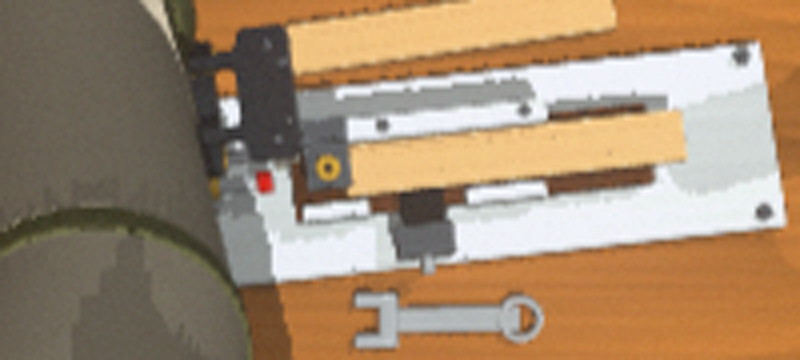

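Emit:
{"fn": "jog_arm", "kwargs": {"motion": [[[0.001,0,0.03],[0,0,0]],[[0.001,0,0.04],[0,0,0]],[[0,0,0.04],[0,0,0]],[[0.001,0,0.04],[0,0,0]],[[0,0,0.04],[0,0,0]],[[0.001,0,0.04],[0,0,0]],[[0,0,0.04],[0,0,0]],[[0,0,0.04],[0,0,0]],[[0,0,0.02],[0,0,0]],[[0,0,0],[0,0,0]]], "jaw": 0}}

```text
t: 8.7
tcp_pos: [529.1, -206.8, 185.0]
eef_rot: [[-0.99, -0.016, 0.137], [-0.137, 0.01, -0.99], [0.015, -1.0, -0.012]]
contact_force: [-0.7, -0.6, -0.9]
gripper_width: 0.5
```

The red cap now faces the bar, at (264,181) in the crop. Next I'll line up behind the bar.

Emit:
{"fn": "jog_arm", "kwargs": {"motion": [[[-0.001,0,0.02],[0.7,1.6,0.9]],[[-0.001,0,0.021],[0,0,0]],[[0,0.03,0],[0,0,0]],[[0,0.03,0],[0,0,0]],[[0,0.03,0],[0,0,0]],[[0,0.02,0],[0,0,0]],[[0,0.01,0],[0,0,0]],[[0,0,0],[0,0,0]]]}}

```text
t: 9.5
tcp_pos: [536.8, -246.8, 57.2]
eef_rot: [[-0.994, 0.004, 0.107], [-0.107, -0.002, -0.994], [-0.003, -1.0, 0.002]]
contact_force: [0.3, -0.2, 0.0]
gripper_width: 0.1
```

Emit:
{"fn": "jog_arm", "kwargs": {"motion": [[[0,0.012,0],[0,0,0]],[[0,0.008,0],[0,0,0]],[[0,0.002,0],[0,0,0]],[[0,0,0],[0,0,0]],[[0,0,0],[0,0,0]]]}}

```text
t: 10.0
tcp_pos: [538.5, -247.0, 35.9]
eef_rot: [[-0.994, 0.008, 0.108], [-0.108, -0.003, -0.994], [-0.007, -1.0, 0.004]]
contact_force: [-0.0, 0.3, -0.1]
gripper_width: 0.8
```

Emit:
{"fn": "jog_arm", "kwargs": {"motion": [[[0.001,0,-0.002],[0,0,0]],[[0,0,-0.002],[0,0,0]],[[0,0,-0.002],[0,0,0]],[[0,0,-0.002],[0,0,0]],[[0,0,-0.002],[0,0,0]],[[0,0,-0.002],[0,0,0]]]}}

```text
t: 10.6
tcp_pos: [536.8, -234.5, 37.3]
eef_rot: [[-0.994, 0.01, 0.107], [-0.107, -0.004, -0.994], [-0.009, -1.0, 0.005]]
contact_force: [0.0, 0.2, -0.4]
gripper_width: -0.1
```

Emit:
{"fn": "jog_arm", "kwargs": {"motion": [[[0,0.002,-0.002],[-0.2,0,-0.5]],[[0,0,-0.002],[0,0,0]],[[0,0,-0.002],[0,0,0]],[[0,0,-0.002],[0,0,0]],[[0,0,-0.002],[0,0,0]],[[0,0,-0.002],[0,0,0]]]}}

```text
t: 11.2
tcp_pos: [535.7, -223.9, 35.2]
eef_rot: [[-0.994, 0.001, 0.106], [-0.106, -0.004, -0.994], [-0.001, -1.0, 0.004]]
contact_force: [-0.6, -3.2, 0.0]
gripper_width: 0.4
```

Contact, with about 3 N of drag. The cap should be 46–62 mm further on.

Emit:
{"fn": "jog_arm", "kwargs": {"motion": [[[0,0,-0.003],[0,0,0]],[[0,0,-0.004],[0,0,0]],[[0,0,-0.004],[0,0,0]],[[0,0,-0.004],[0,0,0]],[[0,0,-0.004],[0,0,0]],[[0,0,-0.004],[0,0,0]],[[0,0,-0.003],[0,0,0]],[[0,0,-0.002],[0,0,0]]]}}

```text
t: 12.0
tcp_pos: [532.5, -194.0, 35.4]
eef_rot: [[-0.994, 0.002, 0.105], [-0.105, -0.005, -0.994], [-0.001, -1.0, 0.005]]
contact_force: [-0.1, -3.5, 1.5]
gripper_width: 0.7
```

Emit:
{"fn": "jog_arm", "kwargs": {"motion": [[[0,0,-0.0015],[0,0,0]],[[0,0,-0.0015],[0,0,0]],[[0,0,-0.001],[0,0,0]],[[0,0,-0.001],[0,0,0]],[[0,0,-0.001],[0,0,0]],[[0,0,-0.0007],[0,0,0]]]}}

```text
t: 12.6
tcp_pos: [531.7, -187.0, 35.4]
eef_rot: [[-0.994, 0.002, 0.105], [-0.105, -0.005, -0.994], [-0.001, -1.0, 0.005]]
contact_force: [-0.3, -2.4, 1.7]
gripper_width: 0.6
```

```bash
python3 - <<'E'
from h import *
a=cv2.resize(grab_frame("top")["img"][190:260,190:310],None,fx=6,fy=6,interpolation=2)
cv2.imwrite("pics/c5.png",np.clip(a*1.4,0,255).astype('uint8'))
s=get_state();print(s["tcp_pos"],s["contact_force"])
E
```

```text
[ 531.69587875 -186.85731851   35.36051648] [-0.43905504 -3.24832612  0.96873874]
```

View pics/c5.png

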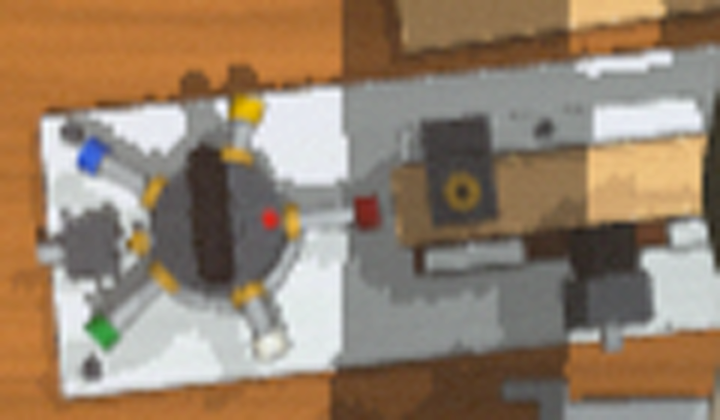

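The stop is seated with red at (368,212) facing the bar. The gap from the cap end (380) to the bar end (~396) is about 6–7 mm, so I'll creep.

Emit:
{"fn": "jog_arm", "kwargs": {"motion": [[[0,0,-0.0008],[0,0,0]],[[0,0,-0.0008],[0,0,0]],[[0,0,-0.0007],[0,0,0]],[[0,0,-0.0006],[0,0,0]]]}}

```text
t: 13.05
tcp_pos: [531.4, -183.9, 35.4]
eef_rot: [[-0.994, 0.002, 0.105], [-0.105, -0.005, -0.994], [-0.001, -1.0, 0.005]]
contact_force: [-1.0, -3.8, 1.7]
gripper_width: 0.4
```

Emit:
{"fn": "jog_arm", "kwargs": {"motion": [[[0,0,-0.0005],[0,0,0]],[[0,0,-0.0005],[0,0,0]]]}}

```text
t: 13.25
tcp_pos: [531.2, -182.9, 35.4]
eef_rot: [[-0.994, 0.002, 0.105], [-0.105, -0.005, -0.994], [-0.001, -1.0, 0.005]]
contact_force: [0.1, -3.6, 0.4]
gripper_width: 0.4
```

Emit:
{"fn": "jog_arm", "kwargs": {"motion": [[[0,0,-0.0005],[0,0,0]],[[0,0,-0.0005],[0,0,0]]]}}

```text
t: 13.45
tcp_pos: [531.1, -181.8, 35.3]
eef_rot: [[-0.994, 0.002, 0.105], [-0.105, -0.005, -0.994], [-0.001, -1.0, 0.005]]
contact_force: [-1.8, -2.2, 1.1]
gripper_width: 0.4
```

Emit:
{"fn": "jog_arm", "kwargs": {"motion": [[[0,0,-0.0004],[0,0,0]],[[0,0,-0.0004],[0,0,0]]]}}

```text
t: 13.65
tcp_pos: [531.0, -180.9, 35.4]
eef_rot: [[-0.994, 0.002, 0.105], [-0.105, -0.005, -0.994], [-0.001, -1.0, 0.005]]
contact_force: [0.2, -4.1, 0.5]
gripper_width: 0.6
```

Emit:
{"fn": "jog_arm", "kwargs": {"motion": [[[0,0,-0.0004],[0,0,0]],[[0,0,-0.0003],[0,0,0]]]}}

```text
t: 13.85
tcp_pos: [530.9, -180.2, 35.4]
eef_rot: [[-0.994, 0.002, 0.105], [-0.105, -0.005, -0.994], [-0.001, -1.0, 0.005]]
contact_force: [0.8, -2.9, 1.5]
gripper_width: 0.3
```

Emit:
{"fn": "jog_arm", "kwargs": {"motion": [[[0,0,-0.0003],[0,0,0]],[[0,0,-0.0003],[0,0,0]]]}}

```text
t: 14.05
tcp_pos: [530.9, -179.9, 35.4]
eef_rot: [[-0.995, 0.002, 0.105], [-0.105, -0.006, -0.995], [-0.001, -1.0, 0.006]]
contact_force: [-0.3, -5.3, 0.2]
gripper_width: 0.6
```

Emit:
{"fn": "jog_arm", "kwargs": {"motion": [[[0,0,-0.0003],[0,0,0]],[[0,0,-0.0003],[0,0,0]]]}}

```text
t: 14.25
tcp_pos: [530.9, -179.8, 35.4]
eef_rot: [[-0.995, 0.002, 0.104], [-0.104, -0.006, -0.995], [-0.002, -1.0, 0.006]]
contact_force: [-0.4, -5.4, 0.2]
gripper_width: 0.6
```

Emit:
{"fn": "jog_arm", "kwargs": {"motion": [[[0,0,-0.0003],[0,0,0]],[[0,0,-0.0003],[0,0,0]]]}}

```text
t: 14.45
tcp_pos: [530.9, -179.8, 35.5]
eef_rot: [[-0.995, 0.003, 0.103], [-0.103, -0.007, -0.995], [-0.002, -1.0, 0.007]]
contact_force: [0.0, -6.0, 0.7]
gripper_width: 0.3
```

The bar is on the cap, since the position has stalled. I'll raise the push gradually to about 12–13 N total, drag ≈3.3 N included.

Emit:
{"fn": "jog_arm", "kwargs": {"motion": [[[0,0,-0.0006],[0,0,0]],[[0,0,-0.0006],[0,0,0]]]}}

```text
t: 14.65
tcp_pos: [531.0, -179.6, 35.6]
eef_rot: [[-0.995, 0.003, 0.103], [-0.103, -0.008, -0.995], [-0.003, -1.0, 0.008]]
contact_force: [0.2, -6.5, 0.8]
gripper_width: 0.4
```

Emit:
{"fn": "jog_arm", "kwargs": {"motion": [[[0,0,-0.0008],[0,0,0]],[[0,0,-0.0008],[0,0,0]]]}}

```text
t: 14.85
tcp_pos: [531.1, -179.4, 35.8]
eef_rot: [[-0.995, 0.004, 0.101], [-0.101, -0.009, -0.995], [-0.003, -1.0, 0.01]]
contact_force: [0.6, -6.7, 1.4]
gripper_width: 0.7
```

Emit:
{"fn": "jog_arm", "kwargs": {"motion": [[[0,0.0002,-0.0012],[-0.15,0,0]],[[0,0.0002,-0.0012],[-0.15,0,0]]]}}

```text
t: 15.05
tcp_pos: [531.0, -179.3, 35.7]
eef_rot: [[-0.995, 0.005, 0.1], [-0.1, -0.007, -0.995], [-0.004, -1.0, 0.007]]
contact_force: [-0.8, -7.6, 2.4]
gripper_width: 0.3
```

Emit:
{"fn": "jog_arm", "kwargs": {"motion": [[[0,0.0002,-0.0014],[-0.15,0,0]],[[0,0.0002,-0.0014],[-0.15,0,0]]]}}

```text
t: 15.25
tcp_pos: [531.0, -179.3, 35.7]
eef_rot: [[-0.995, 0.006, 0.097], [-0.097, -0.004, -0.995], [-0.006, -1.0, 0.005]]
contact_force: [0.0, -8.1, 2.2]
gripper_width: 0.3
```

Emit:
{"fn": "jog_arm", "kwargs": {"motion": [[[0,0.0001,-0.002],[-0.05,0.2,0.2]],[[0,0.0001,-0.002],[-0.05,0.2,0.2]]]}}

```text
t: 15.45
tcp_pos: [531.1, -179.0, 36.0]
eef_rot: [[-0.996, 0.015, 0.087], [-0.087, -0.006, -0.996], [-0.015, -1.0, 0.007]]
contact_force: [-0.8, -9.7, 2.0]
gripper_width: 0.6
```

Emit:
{"fn": "jog_arm", "kwargs": {"motion": [[[0,0.0001,-0.0024],[-0.1,0.2,0.1]],[[0,0.0001,-0.0024],[-0.1,0.2,0.1]]]}}

```text
t: 15.65
tcp_pos: [531.3, -178.4, 36.5]
eef_rot: [[-0.997, 0.022, 0.076], [-0.076, -0.007, -0.997], [-0.021, -1.0, 0.008]]
contact_force: [-1.6, -9.9, 2.0]
gripper_width: 0.2
```

Emit:
{"fn": "jog_arm", "kwargs": {"motion": [[[0,0.0004,-0.0022],[-0.2,-0.6,-0.5]],[[0,0.0004,-0.0022],[-0.2,-0.6,-0.5]]]}}

```text
t: 15.85
tcp_pos: [531.4, -178.3, 36.5]
eef_rot: [[-0.996, 0.006, 0.093], [-0.093, -0.006, -0.996], [-0.006, -1.0, 0.006]]
contact_force: [-1.2, -11.5, 2.6]
gripper_width: 0.6
```

Emit:
{"fn": "jog_arm", "kwargs": {"motion": [[[0,0.0004,-0.0025],[-0.2,-0.6,-0.5]],[[0,0.0004,-0.0025],[-0.2,-0.5,-0.4]],[[0,0.0003,-0.0025],[-0.2,-0.3,-0.2]]]}}

```text
t: 16.15
tcp_pos: [531.5, -178.3, 36.5]
eef_rot: [[-0.994, -0.01, 0.112], [-0.112, -0.005, -0.994], [0.011, -1.0, 0.004]]
contact_force: [-0.3, -11.2, 2.7]
gripper_width: 0.2
```

Emit:
{"fn": "jog_arm", "kwargs": {"motion": [[[0,0.0002,-0.0028],[-0.1,0.1,0.1]],[[0,0.0002,-0.0028],[-0.1,0.1,0.1]],[[0,0.0002,-0.0028],[-0.1,0,0.1]]]}}

```text
t: 16.45
tcp_pos: [531.7, -177.8, 37.0]
eef_rot: [[-0.995, -0.001, 0.102], [-0.102, -0.008, -0.995], [0.002, -1.0, 0.008]]
contact_force: [-0.1, -11.4, 2.5]
gripper_width: 0.2
```

Emit:
{"fn": "jog_arm", "kwargs": {"motion": [[[0,0,-0.0015],[0,0,0]],[[0,0,-0.0005],[0,0,0]],[[0,0,0.0005],[0,0,0]],[[0,0,0.001],[0,0,0]],[[0,0,0.002],[0,0,0]],[[0,0,0.004],[0,0,0]],[[0,0,0.008],[0,0,0]],[[0,0,0.01],[0,0,0]],[[0,0,0],[0,0,0]]]}}

```text
t: 17.35
tcp_pos: [534.1, -201.6, 36.9]
eef_rot: [[-0.995, -0.002, 0.103], [-0.103, -0.006, -0.995], [0.003, -1.0, 0.006]]
contact_force: [0.9, 0.4, -0.1]
gripper_width: 0.4
```

Emit:
{"fn": "jog_arm", "kwargs": {"motion": [[[0,-0.02,0],[0,0,0]],[[0,-0.03,0],[0,0,0]],[[0,-0.03,0],[0,0,0]],[[0,0,0],[0,0,0]]]}}

```text
t: 17.75
tcp_pos: [533.2, -202.5, 118.1]
eef_rot: [[-0.995, -0.005, 0.1], [-0.1, -0.005, -0.995], [0.006, -1.0, 0.004]]
contact_force: [-0.1, -0.6, -0.1]
gripper_width: 0.5
```

```bash
python3 - <<'E'
from h import *
a=cv2.resize(grab_frame("top")["img"][190:260,190:310],None,fx=6,fy=6,interpolation=2)
cv2.imwrite("pics/c6.png",np.clip(a*1.4,0,255).astype('uint8'))
s=get_state();print(s["t"],s["tcp_pos"],s["contact_force"])
E
```

```text
17.8 [ 532.50592983 -202.17559132  116.61057884] [-0.06724061 -1.30739544 -0.61245006]
```

View pics/c6.png

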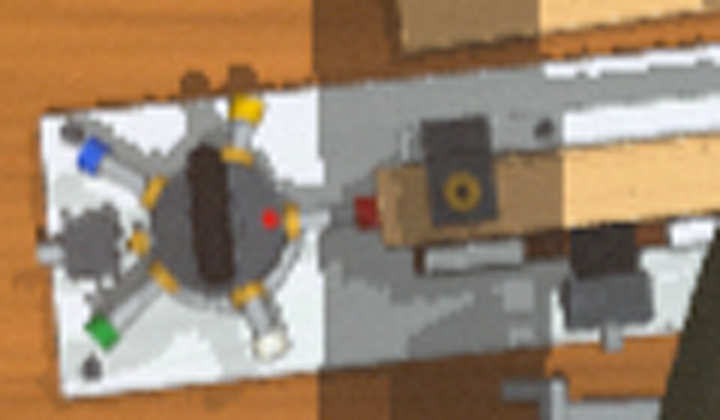

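The bar end meets the red cap at about (380,212), the stop is seated and the tool is clear. I'll hand in.

```bash
python3 -c "
from cell import *
print(close_job())"
```

```text
the job is handed in; nothing more can be done
None
```

I turned the revolving stop 72° clockwise, the shorter way, until the red-capped screw clicked in facing the bar. I then slid the bar about 45 mm along the guide until it stalled on the cap, pressed it home and backed the arm away. The job was handed in at about 18 s of the 67 s allowed; handing in gave no verdict.

- **Push:** the tool read 11–11.5 N for about 0.6 s. Taking off the roughly 3.3 N of drag measured while sliding leaves about 8 N on the cap. That is an estimate, because the cap force itself can't be read. No reading I saw went above 11.5 N, so the cap stayed under 15 N as far as I could see.
- **Last picture:** taken after backing off, it shows the red screw facing the bar, the bar's end against the cap with no visible gap, and the tool clear. I couldn't measure the force left holding the bar against the cap.
- **Drift while pressing:** the tool crept about 2 mm forward and 1.5 mm up, and I put some small angle corrections in the wrong direction before mending them. The last picture shows no effect on the bar or the stop.
- **Other things on the bench:** I felt no unexpected contact, but I didn't take a final wide picture to check that they hadn't moved.

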